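# Gauge the depth of a cork

## Task

On the cork-depth gauge, slide the head along its rail until the probe stands over the sample bottle with the red collar, and lower the probe by its yellow handle into the neck until its sprung tip rests firmly but gently on the cork, not pressed to the end of its spring. Keeping it there, turn the yellow handle clockwise as far as it goes to lock the slide, then let go. Do not probe the other two bottles, and leave all the bottles and the glassware where they stand.

Things in the scene. Friction and masses are not known exactly. Their poses are not given: they have to be found in the camera images.
- gauge: Cork-depth gauge, fixed: base plate 20 mm thick with three wells in a row for the sample bottles; on the robot's side two posts (182 mm high) carry a steel rail. Origin on the bench under its middle; y runs along rail and row, x away from the rail, z up. Bottles stand at x = 0, y = -30, +40, +110 mm, in any order. The blue carriage (top 191 mm above the bench) holds the upright probe at x = 0.
- carriage (a joint): Position of the blue carriage along the rail, m: the probe's axis stands at y = -0.115 + this value in the gauge's frame. Range 0 to 0.25; it starts parked near 0, clear of the bottles. About 2 N of friction; it stays where it is left. Moved by pushing or pulling the yellow handle along the rail.
- quill (a joint): How far the probe's steel shaft (10 mm thick) with the yellow handle is lowered, m: 0 is fully up, range 0 to 0.06. About 4 N of drag either way (it weighs about 2 N), so it stays where it is left. At 0 the tip's end stands 160 mm above the bench, 12 mm above the bottles' lips, and the handle's centre 290 mm above the bench.
- lock (a joint): Angle of the yellow handle about the upright probe axis, rad: near 0 open, growing clockwise seen from above, against its stop at 1.3 the slide is locked. It turns against about 0.06 N m of friction.
- lock_grip (a point): Centre of the yellow handle, on the probe's axis: a bar 46 mm long (its x), 16 mm thick (its y) and 28 mm high on top of the probe, gripped across its thickness from above. At lock = 0 it lies along the gauge's x. Below it a 10 mm stem, then a collar 28 mm across. This one handle slides the carriage, lowers the shaft and turns the lock.
- tip: Brass measuring tip, 9 mm across, at the probe's lower end; origin at its lowest point, on the probe's axis. Spring-loaded in the shaft: free, it stands 130 mm below the handle's centre; pressed, it gives way upwards about 0.5 mm per newton (after 0.4 N) up to 6 mm, then it is solid.
- mouth_red (a point): Centre of the mouth, at the lip, of the bottle to be gauged: dark glass, red collar on the neck. The three sample bottles differ only in colour: 45 mm across, 140 mm tall, neck 29 mm across, bore 20 mm, standing loosely in the wells, lip 148 mm above the bench. A cork sits in each bore, its flat top 8 to 36 mm below the lip, different each time and not measured.
- sample_red: The bottle to be gauged (red collar); origin at the centre of its underside.
- sample_teal: A sample bottle with a teal collar, to be left alone; origin at the centre of its underside.
- sample_white: A sample bottle with a white collar, to be left alone; origin at the centre of its underside.
- water_bottle: Pink drinking bottle, 68 mm across, 210 mm tall, standing at the side; origin at the centre of its underside.
- beaker: Glass beaker, 70 mm across, 90 mm tall, standing at the side; origin at the centre of its underside.

How it is judged:
By the outcome, as a careful person would: the job done as asked, in the order asked, and still so for the second after the job is handed in, with the robot touching nothing.
It also fails if it takes over 64 s, if anything falls off the work surface, if the arm or the gripper's body presses on something with over 40 N, if the wrist force passes 120 N, or if a joint passes its speed limit or range.

## Robot

A 6-joint arm with a two-finger parallel gripper is mounted at the origin on the work surface. World frame = base frame: x ahead of the robot, y to its left, z up, the work surface at z = 0. Lengths are in mm, angles in rad, forces in N, time in s.
With the tool pointing down it reaches from about 325 to 775 mm from the base axis. Payload 5.5 kg.
Tool frame: the origin (TCP) lies at the centre of the arm's flange, where the gripper is bolted on; the fingertips stand 173 mm ahead of it and the grasp point (between the pads) lies 155 mm ahead of it; z points along the fingers, y is the line along which they close (so a half turn about z gives the same grasp; the last joint's range is limited). The gripper opens to 85 mm and grips with 20 to 120 N. Pads are 22 mm wide; open, the fingers measure 114 mm over their backs; the gripper's body (76 mm by 85 mm) begins 54 mm behind the grasp point. The pads swing forward as they close: fully open they stand 13 mm farther back than shut.
Start: joints at [1.072, 0.091, 1.231, -0, 1.82, -0.057], TCP at [256.547, 542.403, 404.675] pointing down, gripper open.
Joint ranges: [-2.87, 2.87], [-0.86, 2.18], [0.17, 2.46], [-1.51, 4.65], [0.06, 2.69], [-2.65, 2.65]. Speed limits (rad/s): [2.57, 2.57, 3.01, 3.14, 3.14, 3.14].

## Interface

Orientations are given as a unit quaternion [w, x, y, z].
In Python, from cell import arm, vision, job gives the robot as it stands.
- The arm moves only by the tool carry_out, never from a script. Its arguments are lists of equal length, an entry for each row: "slide": the shift along the tool's x, y, z in m, a list of three; "delta_rot": the turn, a rotation vector about the tool's x, y, z in degrees, a list of three. A call has exactly 5 rows; each row is the pose to reach, as a shift and turn from the pose commanded when the call began, along the tool's axes at that moment; what a row does not reach only later rows make up. A row lasts 1/10 s, in which the tool goes at most 50 mm and 8.59 degrees, less where a joint would pass 70% of its speed; a pose out of reach is approached as far as the arm can. A call with a gripper value outside its range is refused whole. "hand" is the gripper command: -1 is fully open, 1 is shut, values between are in proportion, set as the call begins (left out, the last holds). The fingers move at their own pace and stop on an object; the grip force is fixed at half the most. Time passes only in rows, so rows that repeat a pose let the fingers close, or fill a call up. It gives the time, the measured TCP pose, the force, the opening and the grip force at its end, in the units of the state.
- arm.get_obs(): the state, without advancing time (a new reading comes with each control period).
- vision.get_image(name): name is "scene" or "top"; returns the picture (400x640x3 uint8, red, green, blue); there is no depth.
- vision.camera_params(name): a dict with "fx", "fy", "cx", "cy" (pixels), "dist" ([k1, k2, p1, p2, k3] as OpenCV has them; the pictures are not rectified), "world_to_cam" (4x4, takes a point from world to camera coordinates). Camera axes: x right, y up, looking along -z (the intrinsics and any distortion apply to the point x, -y, -z); pixel columns grow to the right and rows downward; lengths in mm; the calibration is good to about 2 mm. A picture is of the moment at which its call begins. camera_params takes no time and is no camera call.
- job.sign_off(): hands the job in; it is judged then, once.
The state is a dict: "t": time; "qpos": joint angles; "joint_velocities": joint speeds; "effort": joint torques, N m; "tool_pos": TCP position; "eef_rot": TCP orientation; "ft_force": force on the tool from outside, world axes, zero at the start; "ft_torque": the same for the moment, N m; "opening": opening from 0.0 (shut) to 1.0 (fully open); "finger_force": force on a finger pad.
Only numpy, scipy, OpenCV 4.12 (cv2) and the standard library are available. Lean on these libraries where they do the work, as an engineer would, in place of code of your own. Each camera call takes 0.05 s, during which the arm holds its last target. There are 200 camera calls.

## Working session

There is one attempt and no reset: what is moved stays moved. The work goes in short steps, Python scripts to look and compute and a tool call to move; the robot and the scene stay as the last step left them, time stands still between calls to the robot, and variables do not carry over. Pictures are saved under pics/ and viewed, at most 10 in all, crops included, and the job is handed in when it is done.

Besides the shell and the picture viewer there is one more tool, called after "Request:" by a JSON object that holds its "api" and its "payload". carry_out: Moves the arm, as the interface text tells. Its arguments: {"type":"object","properties":{"slide":{"type":"array"},"delta_rot":{"type":"array"},"hand":{"type":"number"}},"required":["slide","delta_rot"]}

```bash
mkdir -p pics; ls; python3 - <<'E'
from cell import arm, vision, job
import cv2,numpy as np
for n in("scene","top"):
    im=vision.get_image(n); cv2.imwrite(f"pics/{n}0.png",im[:,:,::-1]); p=vision.camera_params(n); print(n,{k:(np.round(v,3).tolist()) for k,v in p.items()})
o=arm.get_obs(); print(o)
E
```

```text
pics
scene {'fx': 371.802, 'fy': 371.802, 'cx': 315.699, 'cy': 195.118, 'dist': [-0.015, 0.0, 0.0, 0.0, 0.0], 'world_to_cam': [[0.321, 0.947, 0.019, -322.52], [-0.624, 0.196, 0.756, 175.381], [0.712, -0.255, 0.654, -1307.124], [0.0, 0.0, 0.0, 1.0]]}
top {'fx': 474.914, 'fy': 474.914, 'cx': 318.986, 'cy': 210.749, 'dist': [-0.136, 0.0, 0.0, 0.0, 0.0], 'world_to_cam': [[0.022, -1.0, 0.007, 157.723], [0.985, 0.023, 0.17, -572.732], [-0.17, 0.003, 0.985, -1332.502], [0.0, 0.0, 0.0, 1.0]]}
{'t': 0.1, 'qpos': array([ 1.07227558e+00,  9.18274213e-02,  1.23179805e+00,  4.62681174e-05,
        1.81979864e+00, -5.66964080e-02]), 'joint_velocities': array([-0.00245514, -0.0041183 , -0.00293818, -0.00025319, -0.00019563,
       -0.00108888]), 'effort': array([ 1.35515784e-03, -4.60220361e+01, -4.19217610e+01, -1.67209432e-04,
        1.07137399e-02,  3.94984329e-05]), 'tool_pos': array([256.57468803, 542.43907791, 403.61899113]), 'eef_rot': array([-2.72528982e-04,  2.19114083e-01,  9.75698816e-01, -8.74523941e-04]), 'ft_force': array([1.13884556, 0.26176315, 0.29496724]), 'ft_torque': array([ 0.02121967, -0.03465148,  0.0388176 ]), 'finger_force': 0.0, 'opening': 1.003710072138411}
```

View pics/scene0.png

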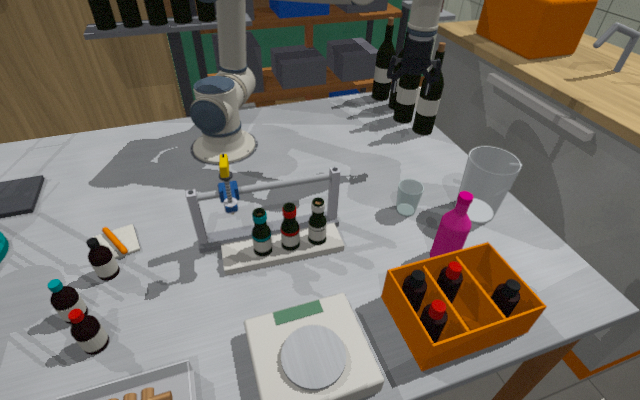

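View pics/top0.png

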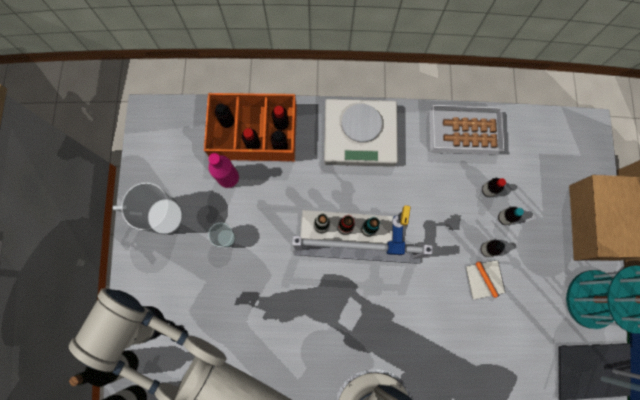

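The scene picture shows the gauge at about (265,220), with the teal (262,235), red (290,225) and white (318,220) bottles in a row and the yellow handle at (224,165). In the top picture the handle is at (405,215), teal at (372,227), red at (346,224) and white at (322,223).

```bash
cat > h.py <<'E'
import cv2,numpy as np
from cell import arm,vision,job
def K(p): return np.array([[p['fx'],0,p['cx']],[0,p['fy'],p['cy']],[0,0,1.]])
def ray(p,uv):
    n=cv2.undistortPoints(np.array([[uv]],float),K(p),np.array(p['dist'],float))[0,0]
    T=np.array(p['world_to_cam']);R,t=T[:3,:3],T[:3,3]
    d=R.T@np.array([n[0],-n[1],-1]);return -R.T@t,d/np.linalg.norm(d)
def plane(p,uv,z):
    c,d=ray(p,uv);return c+d*(z-c[2])/d[2]
def tri(a,b):
    (c1,d1),(c2,d2)=a,b
    s=np.linalg.lstsq(np.c_[d1,-d2],c2-c1,rcond=None)[0]
    P,Q=c1+s[0]*d1,c2+s[1]*d2;return (P+Q)/2,np.linalg.norm(P-Q)
def blobs(im,lo,hi,roi,amin=5):
    h=cv2.cvtColor(im,cv2.COLOR_RGB2HSV);m=cv2.inRange(h,lo,hi);k=np.zeros_like(m);x0,y0,x1,y1=roi;k[y0:y1,x0:x1]=255
    n,l,s,c=cv2.connectedComponentsWithStats(m&k);return [(c[i],s[i],(l==i)) for i in range(1,n) if s[i][4]>=amin]
E
python3 - <<'E'
from h import *
S=cv2.imread("pics/scene0.png")[:,:,::-1].copy();T=cv2.imread("pics/top0.png")[:,:,::-1].copy()
ps,pt=vision.camera_params("scene"),vision.camera_params("top")
rs,rt=(180,140,350,280),(280,190,440,270)
for nm,lo,hi in(("yel",(18,120,90),(35,255,255)),("red",(0,130,60),(8,255,255)),("teal",(80,120,40),(98,255,255)),("blue",(100,130,50),(125,255,255))):
    A=blobs(S,lo,hi,rs);B=blobs(T,lo,hi,rt)
    print(nm,[(a[0].round(1),a[1]) for a in A],[(a[0].round(1),a[1]) for a in B])
    if A and B:
        a=max(A,key=lambda q:q[1][4]);b=max(B,key=lambda q:q[1][4]);print(tri(ray(ps,a[0]),ray(pt,b[0])))
c1=cv2.resize(S[145:275,180:350],None,fx=4,fy=4,interpolation=2)[:, :,::-1];cv2.imwrite("pics/sc.png",c1)
c2=cv2.resize(T[195:270,285:440],None,fx=5,fy=5,interpolation=2)[:, :,::-1];cv2.imwrite("pics/tc.png",c2)
E
```

```text
yel [(array([223.7, 165.8]), array([219, 154,  10,  24, 206], dtype=int32))] [(array([404.9, 215. ]), array([400, 206,  10,  19, 139], dtype=int32))]
(array([522.42486695, -36.09814262, 285.76605226]), np.float64(0.32654338055522875))
red [(array([289.4, 213.6]), array([283, 206,  13,  13,  79], dtype=int32)), (array([289.6, 233.6]), array([281, 231,  18,   6,  41], dtype=int32))] [(array([344.4, 223.8]), array([342, 218,   8,  10,  20], dtype=int32))]
(array([521.87673106,  97.60100953, 115.52877842]), np.float64(4.741965688829339))
teal [(array([259.7, 219.1]), array([253, 212,  14,  12,  98], dtype=int32)), (array([261.9, 238.5]), array([253, 232,  18,  10,  55], dtype=int32))] [(array([370.6, 225.2]), array([367, 220,  11,   9,  37], dtype=int32))]
(array([519.68426481,  25.76419917, 116.51901619]), np.float64(3.8091398342406064))
blue [(array([234. , 189.1]), array([230, 181,   9,  18, 113], dtype=int32)), (array([222.1, 190.9]), array([218, 183,   9,  19, 112], dtype=int32)), (array([231.2, 208.7]), array([226, 205,  11,   7,  49], dtype=int32))] [(array([396.5, 242. ]), array([388, 226,  17,  28, 329], dtype=int32))]
(array([469.11994672, -26.56345665, 180.57080487]), np.float64(13.431919794980363))
```

View pics/sc.png

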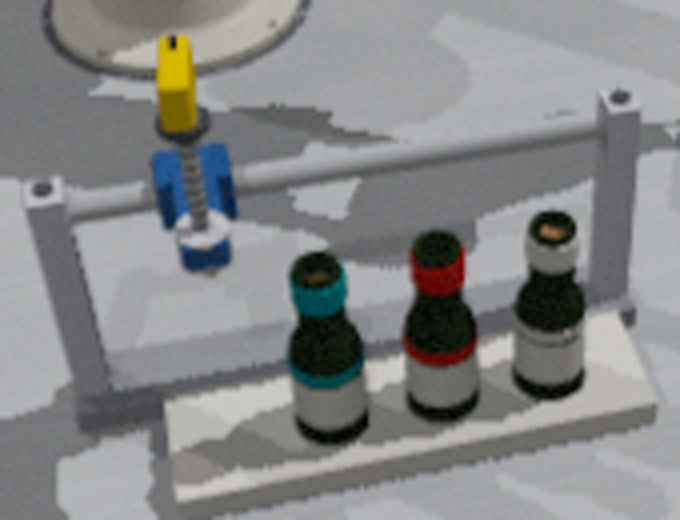

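View pics/tc.png

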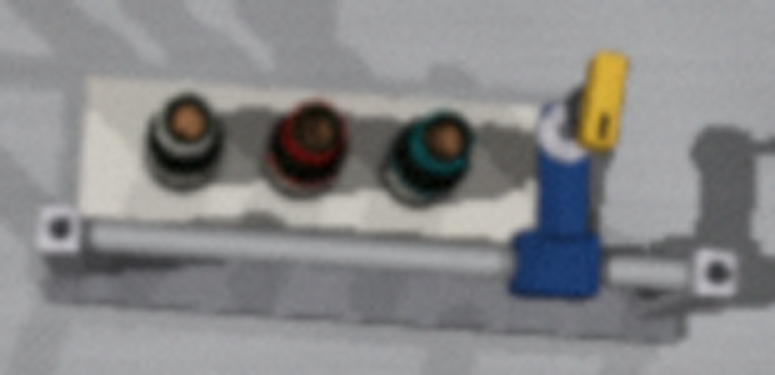

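The scene crop shows the post tops at (42,190) and (620,97), and the lips at teal (318,270), red (438,245) and white (551,225). The top crop shows the post tops at (60,228) and (716,271), the lips at (445,137), (318,127) and (187,120), and the handle lying roughly along the gauge's x.

```bash
python3 - <<'E'
from h import *
ps,pt=vision.camera_params("scene"),vision.camera_params("top")
s=lambda u,v:(180+u/4-.4,145+v/4-.4); t=lambda u,v:(285+u/5-.4,195+v/5-.4)
P={}
for n,a,b,z in(("postL",(620,97),(60,228),182),("postR",(42,190),(716,271),182),("white",(551,225),(187,120),148),("red",(438,245),(318,127),148),("teal",(318,270),(445,137),148),("handletop_c",(175,45),(606,97),304)):
    A,B=s(*a),t(*b); x=plane(ps,A,z);y=plane(pt,B,z);q,e=tri(ray(ps,A),ray(pt,B));P[n]=(x+y)/2
    print(n,x.round(1),y.round(1),q.round(1),round(e,1))
T=cv2.imread("pics/top0.png")[:,:,::-1].copy()
b=blobs(T,(18,120,90),(35,255,255),(280,190,440,270))[0]
(c,wh,an)=cv2.minAreaRect(np.argwhere(b[2])[:,::-1].astype(np.float32));print(c,wh,an)
for i,j in(("postL","postR"),("white","teal"),("white","red")):
    d=P[i]-P[j];print(i,j,np.linalg.norm(d),np.degrees(np.arctan2(-d[0],d[1])))
E
```

```text
postL [469.5 226.5 182. ] [467.1 227.3 182. ] [467.3 227.4 180.2] 0.1
postR [ 454.1 -115.8  182. ] [ 451.7 -115.5  182. ] [ 451.9 -115.9  180.2] 0.0
white [532.4 160.9 148. ] [530.7 162.2 148. ] [530.8 161.9 146.4] 0.6
red [529.2  93.2 148. ] [528.4  91.7 148. ] [528.7  92.4 147.7] 1.6
teal [528.9  23.  148. ] [524.5  23.1 148. ] [525.1  23.1 144.5] 0.8
handletop_c [514.6 -32.9 304. ] [521.8 -35.  304. ] [521.1 -33.7 308.5] 0.9
(404.770263671875, 214.8783721923828) (7.726752281188965, 18.9058837890625) 9.462322235107422
postL postR 342.84069956913686 -2.576083198115167
white teal 138.59032340886907 -1.9923035045493287
white red 69.2052024313774 -2.2543304609789216
```

The gauge origin is at about (526.5, 52.5) with a yaw of about -2.5°. The handle is at about (522.5, -36), its bar turned about -5°. I'm moving the arm above the handle.

Request:
{"api": "carry_out", "payload": {"slide": [[-0.033,-0.027,-0.007],[-0.065,-0.054,-0.014],[-0.098,-0.082,-0.021],[-0.13,-0.109,-0.028],[-0.163,-0.136,-0.035]], "delta_rot": [[0,0,0],[0,0,0],[0,0,0],[0,0,0],[0,0,0]], "hand": -1}}

```text
t: 0.6
tool_pos: [346.0, 348.2, 439.5]
eef_rot: [-0.0, 0.219, 0.976, -0.0]
ft_force: [1.2, -0.4, -0.2]
opening: 1.002
finger_force: 0.0
```

Request:
{"api": "carry_out", "payload": {"slide": [[-0.033,-0.027,-0.007],[-0.065,-0.054,-0.014],[-0.098,-0.082,-0.021],[-0.13,-0.109,-0.028],[-0.163,-0.136,-0.035]], "delta_rot": [[0,0,0],[0,0,0],[0,0,0],[0,0,0],[0,0,0]]}}

```text
t: 1.1
tool_pos: [435.2, 155.5, 474.7]
eef_rot: [-0.0, 0.219, 0.976, -0.0]
ft_force: [1.6, 1.1, 0.8]
opening: 1.001
finger_force: 0.0
```

Request:
{"api": "carry_out", "payload": {"slide": [[-0.036,-0.03,-0.007],[-0.072,-0.06,-0.014],[-0.108,-0.09,-0.021],[-0.14,-0.117,-0.025],[-0.162,-0.137,-0.025]], "delta_rot": [[0,0,-4],[0,0,-8],[0,0,-12],[0,0,-16],[0,0,-20]]}}

```text
t: 1.6
tool_pos: [523.6, -38.6, 499.5]
eef_rot: [-0.0, 0.046, 0.999, -0.0]
ft_force: [0.6, 0.3, 0.6]
opening: 1.001
finger_force: 0.0
```

```bash
cat > st.py <<'E'
from h import *
from scipy.spatial.transform import Rotation as R
def st():
    o=arm.get_obs();q=o['eef_rot'];m=R.from_quat([*q[1:],q[0]]).as_matrix()
    print('t',round(o['t'],2),o['tool_pos'].round(1),'yawy',np.degrees(np.arctan2(m[1,1],m[0,1])).round(2),'z',m[:,2].round(3),'F',o['ft_force'].round(2),'M',o['ft_torque'].round(2),'op',round(o['opening'],3),'ff',round(o['finger_force'],1));return o,m
E
python3 - <<'E'
from st import *
o,m=st()
for nm in("scene","top"):
    im=vision.get_image(nm);cv2.imwrite(f"pics/{nm}1.png",im[:,:,::-1])
a=cv2.imread("pics/scene1.png")[80:260,150:350];b=cv2.imread("pics/top1.png")[150:330,300:500]
cv2.imwrite("pics/c1.png",cv2.resize(np.hstack([a,b]),None,fx=2,fy=2,interpolation=2))
E
```

```text
t 1.6 [523.6 -38.6 499.5] yawy 84.74 z [-0. -0. -1.] F [0.56 0.31 0.57] M [0.   0.01 0.03] op 1.001 ff 0.0
```

View pics/c1.png

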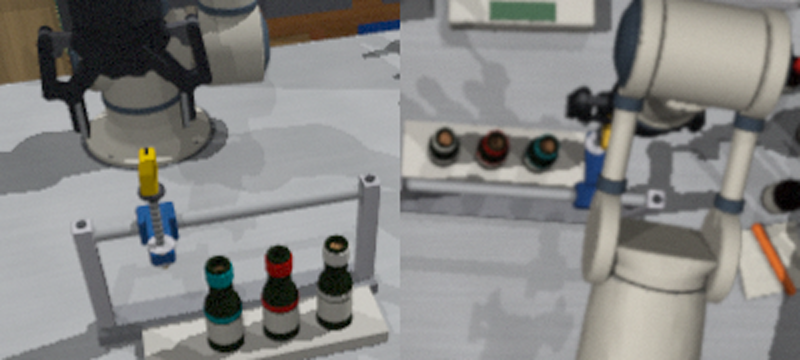

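The gripper stands above the yellow handle (crop 148,170), with the two fingers on either side of it. I'm lowering and closing.

Request:
{"api": "carry_out", "payload": {"slide": [[0.002,0.003,0.01],[0.002,0.003,0.022],[0.002,0.003,0.034],[0.002,0.003,0.044],[0.002,0.003,0.05]], "delta_rot": [[0,0,0],[0,0,0],[0,0,0],[0,0,0],[0,0,0]]}}

```text
t: 2.2
tool_pos: [520.9, -32.1, 448.0]
eef_rot: [-0.001, 0.046, 0.999, 0.0]
ft_force: [-0.2, 0.1, -0.7]
opening: 0.999
finger_force: 0.0
```

Request:
{"api": "carry_out", "payload": {"slide": [[0,0,0],[0,0,0],[0,0,0],[0,0,0],[0,0,0]], "delta_rot": [[0,0,0],[0,0,0],[0,0,0],[0,0,0],[0,0,0]], "hand": 1}}

```text
t: 2.7
tool_pos: [521.1, -33.0, 450.3]
eef_rot: [0.0, 0.047, 0.999, -0.0]
ft_force: [-0.4, -0.4, 1.8]
opening: 0.175
finger_force: 60.2
```

Request:
{"api": "carry_out", "payload": {"slide": [[0,0,0],[0,0,0],[0,0,0],[0,0,0],[0,0,0]], "delta_rot": [[0,0,0],[0,0,0],[0,0,0],[0,0,0],[0,0,0]]}}

```text
t: 3.2
tool_pos: [521.1, -33.0, 449.8]
eef_rot: [0.0, 0.046, 0.999, -0.0]
ft_force: [0.2, -2.2, 1.6]
opening: 0.173
finger_force: 60.4
```

```bash
python3 - <<'E'
from st import *
o,m=st()
a=vision.get_image("scene");cv2.imwrite("pics/c2.png",cv2.resize(a[120:260,170:350,::-1],None,fx=4,fy=4,interpolation=2))
E
```

```text
t 3.2 [521.1 -33.  449.8] yawy 84.67 z [ 0. -0. -1.] F [ 0.19 -2.21  1.56] M [-0.4  -0.1  -0.04] op 0.173 ff 60.4
```

View pics/c2.png

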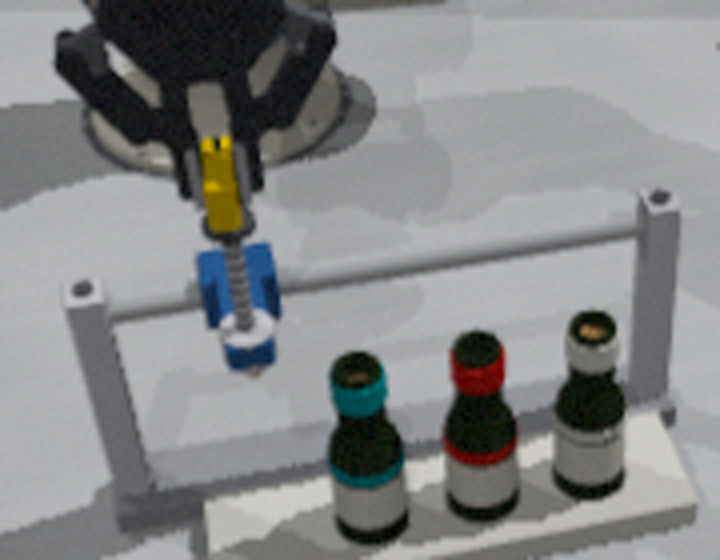

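The handle is gripped (opening 0.17, 60 N). I'm sliding the carriage to the red bottle.

Request:
{"api": "carry_out", "payload": {"slide": [[0.0005,0.01,0],[0.0012,0.023,0],[0.0019,0.037,0],[0.0026,0.051,0],[0.0033,0.065,0]], "delta_rot": [[0,0,0],[0,0,0],[0,0,0],[0,0,0],[0,0,0]]}}

```text
t: 3.75
tool_pos: [524.0, 33.7, 449.7]
eef_rot: [0.0, 0.046, 0.999, -0.0]
ft_force: [5.0, -3.2, 0.2]
opening: 0.172
finger_force: 61.0
```

Request:
{"api": "carry_out", "payload": {"slide": [[0.0007,0.014,0],[0.0014,0.028,0],[0.0021,0.042,0],[0.0027,0.053,0],[0.003,0.06,0]], "delta_rot": [[0,0,0],[0,0,0],[0,0,0],[0,0,0],[0,0,0]]}}

```text
t: 4.25
tool_pos: [526.7, 94.0, 449.7]
eef_rot: [0.001, 0.046, 0.999, 0.0]
ft_force: [6.1, -2.8, 1.2]
opening: 0.175
finger_force: 60.9
```

Request:
{"api": "carry_out", "payload": {"slide": [[0,0,0],[0,0,0],[0,0,0],[0,0,0],[0,0,0]], "delta_rot": [[0,0,0],[0,0,0],[0,0,0],[0,0,0],[0,0,0]]}}

```text
t: 4.75
tool_pos: [526.7, 94.1, 449.7]
eef_rot: [0.001, 0.045, 0.999, 0.001]
ft_force: [5.6, 1.5, 1.1]
opening: 0.174
finger_force: 60.9
```

```bash
python3 - <<'E'
from st import *
o,m=st()
a=vision.get_image("scene");cv2.imwrite("pics/c3.png",cv2.resize(a[150:240,240:340,::-1],None,fx=6,fy=6,interpolation=2))
E
```

```text
t 4.75 [526.7  94.1 449.7] yawy 84.82 z [ 0.002  0.002 -1.   ] F [5.6  1.46 1.1 ] M [ 0.18 -0.98 -0.02] op 0.174 ff 60.9
```

View pics/c3.png

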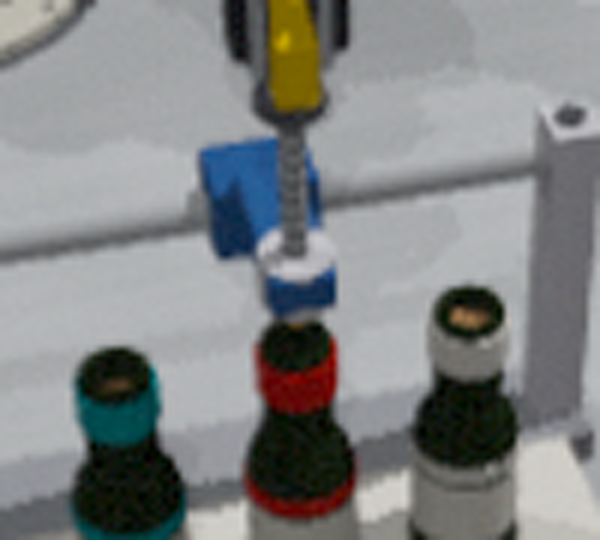

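The probe hangs over the red bottle: tip at crop (300,318), mouth at (298,345). I'm making a small correction and then lowering.

Request:
{"api": "carry_out", "payload": {"slide": [[-0.001,-0.0004,0],[-0.0016,-0.0007,0],[-0.0016,-0.0007,0.002],[-0.0016,-0.0007,0.005],[-0.0016,-0.0007,0.008]], "delta_rot": [[0,0,0],[0,0,0],[0,0,0],[0,0,0],[0,0,0]]}}

```text
t: 5.3
tool_pos: [527.5, 91.7, 441.3]
eef_rot: [-0.001, 0.046, 0.999, 0.0]
ft_force: [-4.4, 1.8, 1.8]
opening: 0.175
finger_force: 60.6
```

Request:
{"api": "carry_out", "payload": {"slide": [[0,0,0.001],[0,0,0.002],[0,0,0.003],[0,0,0.0035],[0,0,0.004]], "delta_rot": [[0,0,0],[0,0,0],[0,0,0],[0,0,0],[0,0,0]]}}

```text
t: 5.8
tool_pos: [527.5, 91.5, 437.1]
eef_rot: [-0.001, 0.046, 0.999, 0.0]
ft_force: [-5.1, 2.3, 1.7]
opening: 0.171
finger_force: 60.4
```

Request:
{"api": "carry_out", "payload": {"slide": [[0,0,0.0005],[0,0,0.001],[0,0,0.0015],[0,0,0.002],[0,0,0.0025]], "delta_rot": [[0,0,0],[0,0,0],[0,0,0],[0,0,0],[0,0,0]]}}

```text
t: 6.3
tool_pos: [527.5, 91.5, 434.6]
eef_rot: [-0.001, 0.046, 0.999, 0.0]
ft_force: [-4.4, 1.8, 1.2]
opening: 0.173
finger_force: 60.4
```

Request:
{"api": "carry_out", "payload": {"slide": [[0,0,0.0005],[0,0,0.001],[0,0,0.0015],[0,0,0.002],[0,0,0.0025]], "delta_rot": [[0,0,0],[0,0,0],[0,0,0],[0,0,0],[0,0,0]]}}

```text
t: 6.8
tool_pos: [527.5, 91.5, 432.1]
eef_rot: [-0.001, 0.046, 0.999, 0.0]
ft_force: [-4.9, 2.4, 2.3]
opening: 0.173
finger_force: 60.4
```

```bash
python3 - <<'E'
from st import *
o,m=st()
a=vision.get_image("scene");cv2.imwrite("pics/c4.png",cv2.resize(a[150:240,240:340,::-1],None,fx=6,fy=6,interpolation=2))
E
```

```text
t 6.8 [527.5  91.5 432.1] yawy 84.7 z [-0.002  0.    -1.   ] F [-4.93  2.37  2.3 ] M [0.3  0.73 0.04] op 0.173 ff 60.4
```

View pics/c4.png

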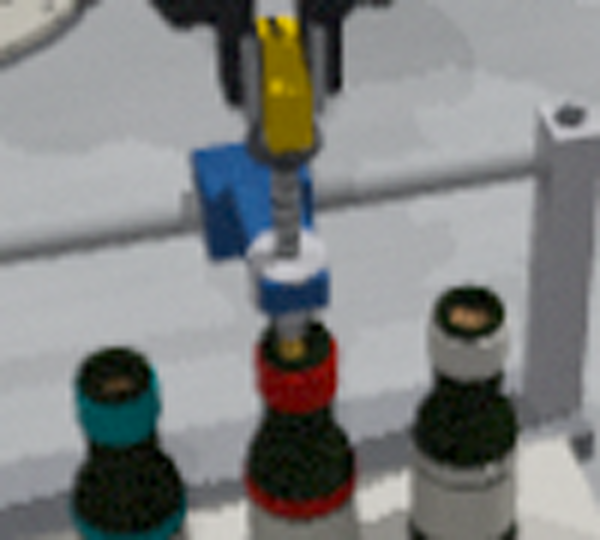

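The tip has entered the neck at (291,348), about 3 mm short in y of the mouth centre (298,345). I'm centring it inside the neck.

Request:
{"api": "carry_out", "payload": {"slide": [[0.0002,0.0006,0],[0.0004,0.0012,0],[0.0005,0.0018,0],[0.0005,0.0024,0],[0.0005,0.0024,0]], "delta_rot": [[0,0,0],[0,0,0],[0,0,0],[0,0,0],[0,0,0]]}}

```text
t: 7.35
tool_pos: [527.6, 93.5, 432.1]
eef_rot: [-0.001, 0.047, 0.999, -0.001]
ft_force: [-5.3, -2.0, -0.2]
opening: 0.175
finger_force: 60.2
```

Request:
{"api": "carry_out", "payload": {"slide": [[0,0,0.0005],[0,0,0.001],[0,0,0.0015],[0,0,0.002],[0,0,0.002]], "delta_rot": [[0,0,0],[0,0,0],[0,0,0],[0,0,0],[0,0,0]]}}

```text
t: 7.85
tool_pos: [527.5, 93.5, 430.4]
eef_rot: [-0.001, 0.047, 0.999, -0.001]
ft_force: [-5.9, -1.0, 0.8]
opening: 0.17
finger_force: 60.3
```

Request:
{"api": "carry_out", "payload": {"slide": [[0,0,0.0005],[0,0,0.001],[0,0,0.0015],[0,0,0.002],[0,0,0.002]], "delta_rot": [[0,0,0],[0,0,0],[0,0,0],[0,0,0],[0,0,0]]}}

```text
t: 8.35
tool_pos: [527.5, 93.5, 428.4]
eef_rot: [-0.001, 0.047, 0.999, -0.001]
ft_force: [-5.9, -1.5, 1.4]
opening: 0.171
finger_force: 60.3
```

Request:
{"api": "carry_out", "payload": {"slide": [[0,0,0.0005],[0,0,0.001],[0,0,0.0015],[0,0,0.002],[0,0,0.002]], "delta_rot": [[0,0,0],[0,0,0],[0,0,0],[0,0,0],[0,0,0]]}}

```text
t: 8.85
tool_pos: [527.5, 93.4, 426.4]
eef_rot: [-0.001, 0.047, 0.999, -0.001]
ft_force: [-5.3, -2.0, 1.2]
opening: 0.174
finger_force: 60.3
```

Request:
{"api": "carry_out", "payload": {"slide": [[0,0,0.0005],[0,0,0.001],[0,0,0.0015],[0,0,0.002],[0,0,0.002]], "delta_rot": [[0,0,0],[0,0,0],[0,0,0],[0,0,0],[0,0,0]]}}

```text
t: 9.35
tool_pos: [527.5, 93.5, 424.4]
eef_rot: [-0.001, 0.047, 0.999, -0.0]
ft_force: [-6.7, -1.5, 1.8]
opening: 0.174
finger_force: 60.3
```

Request:
{"api": "carry_out", "payload": {"slide": [[0,0,0.0005],[0,0,0.001],[0,0,0.0015],[0,0,0.002],[0,0,0.002]], "delta_rot": [[0,0,0],[0,0,0],[0,0,0],[0,0,0],[0,0,0]]}}

```text
t: 9.85
tool_pos: [527.5, 93.4, 422.4]
eef_rot: [-0.001, 0.047, 0.999, -0.0]
ft_force: [-4.5, -2.4, 1.1]
opening: 0.177
finger_force: 60.3
```

Request:
{"api": "carry_out", "payload": {"slide": [[0,0,0.0005],[0,0,0.001],[0,0,0.0015],[0,0,0.002],[0,0,0.002]], "delta_rot": [[0,0,0],[0,0,0],[0,0,0],[0,0,0],[0,0,0]]}}

```text
t: 10.35
tool_pos: [527.4, 93.4, 421.0]
eef_rot: [-0.0, 0.047, 0.999, -0.0]
ft_force: [-5.7, -1.0, 4.0]
opening: 0.172
finger_force: 60.5
```

Request:
{"api": "carry_out", "payload": {"slide": [[0,0,0.0003],[0,0,0.0006],[0,0,0.001],[0,0,0.001],[0,0,0.001]], "delta_rot": [[0,0,0],[0,0,0],[0,0,0],[0,0,0],[0,0,0]]}}

```text
t: 10.85
tool_pos: [527.3, 93.4, 420.4]
eef_rot: [-0.0, 0.047, 0.999, -0.0]
ft_force: [-6.9, -0.9, 5.0]
opening: 0.172
finger_force: 60.7
```

```bash
python3 - <<'E'
from st import *
for i in range(3): st(); vision.get_image("top")
E
```

```text
t 10.85 [527.3  93.4 420.4] yawy 84.65 z [-0.    -0.001 -1.   ] F [-6.91 -0.9   5.  ] M [-0.26  0.98  0.04] op 0.172 ff 60.7
t 10.9 [527.3  93.4 420.4] yawy 84.65 z [-0.    -0.001 -1.   ] F [-6.51 -2.31  4.66] M [-0.33  0.95  0.01] op 0.175 ff 60.7
t 10.95 [527.3  93.5 420.4] yawy 84.65 z [-0.    -0.001 -1.   ] F [-6.15 -2.11  4.56] M [-0.3   1.    0.05] op 0.177 ff 60.7
```

Contact is confirmed: force is up about 3.5 N, so the tip is pressed about 1.5 mm. I'm pressing about 1 mm further.

Request:
{"api": "carry_out", "payload": {"slide": [[0,0,0.0004],[0,0,0.0008],[0,0,0.0012],[0,0,0.0015],[0,0,0.0015]], "delta_rot": [[0,0,0],[0,0,0],[0,0,0],[0,0,0],[0,0,0]]}}

```text
t: 11.5
tool_pos: [527.2, 93.4, 419.4]
eef_rot: [0.0, 0.047, 0.999, -0.0]
ft_force: [-6.6, -1.3, 6.9]
opening: 0.169
finger_force: 61.0
```

Request:
{"api": "carry_out", "payload": {"slide": [[0,0,0],[0,0,0],[0,0,0],[0,0,0],[0,0,0]], "delta_rot": [[0,0,2],[0,0,5],[0,0,8],[0,0,11],[0,0,14]]}}

```text
t: 12.0
tool_pos: [527.2, 93.6, 419.4]
eef_rot: [0.0, 0.169, 0.986, -0.0]
ft_force: [-7.2, -0.9, 7.0]
opening: 0.17
finger_force: 60.9
```

Request:
{"api": "carry_out", "payload": {"slide": [[0,0,0],[0,0,0],[0,0,0],[0,0,0],[0,0,0]], "delta_rot": [[0,0,5],[0,0,10],[0,0,15],[0,0,20],[0,0,25]]}}

```text
t: 12.5
tool_pos: [527.3, 93.8, 419.4]
eef_rot: [0.001, 0.379, 0.925, 0.0]
ft_force: [-5.8, -0.2, 6.6]
opening: 0.177
finger_force: 60.9
```

Request:
{"api": "carry_out", "payload": {"slide": [[0,0,0],[0,0,0],[0,0,0],[0,0,0],[0,0,0]], "delta_rot": [[0,0,4],[0,0,8],[0,0,12],[0,0,16],[0,0,20]]}}

```text
t: 13.0
tool_pos: [527.5, 93.9, 419.4]
eef_rot: [0.001, 0.533, 0.846, 0.001]
ft_force: [-3.5, 0.5, 6.5]
opening: 0.178
finger_force: 60.8
```

```bash
python3 - <<'E'
from st import *
st()
E
```

```text
t 13.0 [527.5  93.9 419.4] yawy 25.53 z [ 0.002  0.001 -1.   ] F [-3.53  0.51  6.45] M [0.12 0.71 0.06] op 0.178 ff 60.8
```

Request:
{"api": "carry_out", "payload": {"slide": [[0,0,0],[0,0,0],[0,0,0],[0,0,0],[0,0,0]], "delta_rot": [[0,0,3],[0,0,6],[0,0,9],[0,0,11],[0,0,12]]}}

```text
t: 13.5
tool_pos: [527.6, 93.8, 419.4]
eef_rot: [0.001, 0.618, 0.786, 0.001]
ft_force: [-3.7, 0.8, 6.1]
opening: 0.171
finger_force: 59.3
```

```bash
python3 - <<'E'
from st import *
st()
E
```

```text
t 13.5 [527.6  93.8 419.4] yawy 13.61 z [ 0.002  0.    -1.   ] F [-3.7   0.75  6.06] M [0.1  0.62 0.09] op 0.171 ff 59.3
```

Request:
{"api": "carry_out", "payload": {"slide": [[0,0,0],[0,0,0],[0,0,0],[0,0,0],[0,0,0]], "delta_rot": [[0,0,1],[0,0,2],[0,0,3],[0,0,3],[0,0,3]]}}

```text
t: 14.0
tool_pos: [527.6, 93.9, 419.4]
eef_rot: [0.001, 0.637, 0.77, 0.001]
ft_force: [-3.2, -0.2, 4.9]
opening: 0.175
finger_force: 59.8
```

```bash
python3 - <<'E'
from st import *
st()
E
```

```text
t 14.0 [527.6  93.9 419.4] yawy 10.8 z [ 0.002  0.    -1.   ] F [-3.24 -0.17  4.94] M [-0.24  0.54  1.16] op 0.175 ff 59.8
```

The torque jumped to 1.2 N m, so the handle is against its stop. I'm letting go and retreating upward.

Request:
{"api": "carry_out", "payload": {"slide": [[0,0,0],[0,0,0],[0,0,0],[0,0,0],[0,0,0]], "delta_rot": [[0,0,0],[0,0,0],[0,0,0],[0,0,0],[0,0,0]], "hand": -1}}

```text
t: 14.5
tool_pos: [527.8, 93.8, 417.9]
eef_rot: [-0.0, 0.638, 0.77, -0.0]
ft_force: [-0.3, -0.1, 1.0]
opening: 0.99
finger_force: 0.0
```

Request:
{"api": "carry_out", "payload": {"slide": [[0,0,0],[0,0,0],[0,0,0],[0,0,-0.003],[0,0,-0.01]], "delta_rot": [[0,0,0],[0,0,0],[0,0,0],[0,0,0],[0,0,0]]}}

```text
t: 15.0
tool_pos: [527.6, 93.8, 427.9]
eef_rot: [-0.0, 0.638, 0.77, -0.0]
ft_force: [-0.8, 0.7, 0.0]
opening: 1.001
finger_force: 0.0
```

Request:
{"api": "carry_out", "payload": {"slide": [[0,0,-0.015],[0,0,-0.035],[0,0,-0.06],[0,0,-0.085],[0,0,-0.1]], "delta_rot": [[0,0,0],[0,0,0],[0,0,0],[0,0,0],[0,0,0]]}}

```text
t: 15.5
tool_pos: [527.1, 93.8, 531.3]
eef_rot: [0.001, 0.638, 0.77, 0.001]
ft_force: [-0.3, 0.6, 0.3]
opening: 0.996
finger_force: 0.0
```

```bash
python3 - <<'E'
from st import *
st()
a=vision.get_image("scene");cv2.imwrite("pics/c5.png",cv2.resize(a[120:280,170:350,::-1],None,fx=3.7,fy=3.7,interpolation=2))
E
```

```text
t 15.5 [527.1  93.8 531.3] yawy 10.69 z [ 0.003  0.    -1.   ] F [-0.32  0.64  0.31] M [ 0.01 -0.03  0.02] op 0.996 ff 0.0
```

View pics/c5.png

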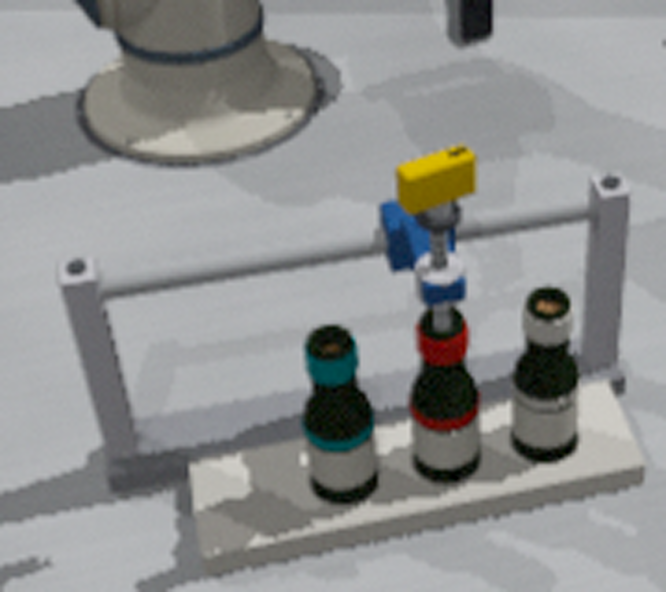

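The probe is down in the red bottle's neck (442,318). The handle is turned across at (437,178), the bottles haven't moved, and the gripper is clear.

```bash
python3 -c "
from cell import job; print(job.sign_off())"
```

```text
the job is handed in; nothing more can be done
None
```

The probe is lowered into the red-collared bottle with its tip sprung about 2.5 mm on the cork (estimated from the force reading), the handle is turned clockwise to its stop and released, the other bottles and glassware were not touched, and the job is handed in.

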